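Draw the green-lit earbud box into the inspection bay

ROBOT

A 7-joint arm with a two-finger parallel gripper is mounted at the origin on the work surface. World frame = base frame: x ahead of the robot, y to its left, z up, the work surface at z = 0. Lengths are in m, angles in rad, forces in N, time in s.
With the tool pointing down it reaches from about 0.4 to 0.85 m from the base axis. Payload 10.4 kg.
Tool frame: the origin (TCP) lies at the very end of the fingers, on their centre line; the grasp point (between the pads) lies 19 mm behind it; z points along the fingers, y is the line along which they close (so a half turn about z gives the same grasp; the last joint's range is limited). The gripper opens to 87 mm and grips with 3 to 60 N. Pads are 19 mm wide; open, the fingers measure 117 mm over their backs; the gripper's body (75 mm by 190 mm) begins 51 mm behind the grasp point.
Start: joints at [-1.167, 0.332, -0.065, 1.46, 0.022, 1.35, -0.088], TCP at [0.259, 0.569, 0.223] pointing down, gripper open.
Joint ranges: [-2.6, 2.6], [-0.5, 2.12], [-1.47, 1.34], [0.16, 2.42], [-1.27, 4.41], [0.06, 2.06], [-2.6, 2.6]. Speed limits (rad/s): [2.22, 2.22, 2.79, 2.79, 3.14, 3.14, 3.14].

INTERFACE

Orientations are given as a unit quaternion [x, y, z, w].
In Python, from bench import * gives the robot as it stands.
- The arm moves only by the tool step_arm, never from a script. Its arguments are lists of equal length, an entry for each row: "delta_pos": the shift along the world's x, y, z in units of 25 mm (1.0 is 25 mm), a list of three; "turn": the turn about the world's z in units of 0.12 rad (1.0 is 0.12 rad). In form: {"delta_pos": [[tx, ty, tz], ...], "turn": [turn, ...]}. A call has 1 to 12 rows; each row shifts and turns the commanded pose from where the row before left it; what a row does not reach is not made up. A row lasts 1/10 s, in which the tool goes at most 50 mm and 8.59 degrees, less where a joint would pass 70% of its speed; a pose out of reach is approached as far as the arm can. A call with a number of a shift or a turn outside -1 to 1 is refused whole. A call with a gripper value outside its range is refused whole. "grip" is the closure, from 0 (fully open) to 1 (shut), set as the call begins (left out, the last holds). The fingers move at their own pace and stop on an object; "newtons" is the grip in N (left out, the last holds). Time passes only in rows, so rows that do not move let the fingers close. It gives the time, the measured TCP pose, the force, the opening and the grip force at its end, in the units of the state.
- read_state(): the state, without advancing time (a new reading comes with each control period).
- camera(name): name is "scene" or "top" or "wrist"; returns a dict with "image" (400x640x3 uint8, red, green, blue), "z_map" (400x640 float32, m along the optical axis (not along the pixel's ray), 0 where there is no reading), "mtx" (3x3 intrinsics, pixels), "view" (4x4, takes a point from world to camera coordinates). Camera axes: x right, y up, looking along -z (the intrinsics and any distortion apply to the point x, -y, -z); pixel columns grow to the right and rows downward; lengths in m; the calibration is good to about 2 mm. A picture is of the moment at which its call begins.
- close_job(): hands the job in; it is judged then, once.
The state is a dict: "time": time; "joint_positions": joint angles; "joint_vel": joint speeds; "joint_torque": joint torques, N m; "ee_pos": TCP position; "eef_rot": TCP orientation; "ft_force": force on the tool from outside, world axes, zero at the start; "torque": the same for the moment, N m; "width": finger opening in m; "grip_force": force on a finger pad.
Only numpy, scipy, OpenCV 4.12 (cv2) and the standard library are available. Lean on these libraries where they do the work, as an engineer would, in place of code of your own. Each camera call takes 0.05 s, during which the arm holds its last target. There are 200 camera calls.

TASK

Three flat boxes of earbuds lie side by side in the low rack on the listening-test bench. Press down on the lid of the one lit green and draw it toward you, flat on the bench, out of the rack and into the yellow taped bay, so that it lies wholly inside the tape and squared up with it, the same end still toward you. Leave the red and blue boxes in their places.

Things in the scene. Friction and masses are not known exactly. Their poses are not given: they have to be found in the camera images.
- box_green: flat box, 110 (x) by 100 (y) by 16 mm tall, ~0.25 kg, white tray, clear flat lid; two round wells (far half) and a bar (near half) lit green show through. Origin: centre of underside, x away from the robot, z up. Black non-slip strip 26 x 88 mm across the lid's middle; the whole lid grips fingertips well, the underside slides easily. Too wide to grip. Starts in one of three rack places
- box_red: same box lit red; stays put. The boxes lie 125 mm apart, in line, in a low fixed aluminium rack: a 14 mm high fence close behind their far edges and 10 mm high dividers, about 10 mm clear, along the far 40 mm of their sides. A box drawn 60 mm along its own -x clears the dividers, 125 mm its neighbours
- box_blue: same box lit blue, in another place of the same rack; stays put. Origin and axes as for the green box
- bay: inspection bay on the bench between the rack and the robot: a rectangle of flat yellow tape (10 mm wide, too thin to catch on anything), 140 mm (its x) by 130 mm (its y) inside the tape. Origin at its centre on the bench surface, x away from the robot, z up.
Things that resemble listed ones, but are neither listed nor needed, are in the scene too. What is shaped like the box_green but turquoise is not meant.

How it is judged:
By the outcome, as a careful person would: the job done as asked, in the order asked, and still so for the second after the job is handed in, with the robot touching nothing.
It also fails if it takes over 34 s, if anything falls off the work surface, if the arm or the gripper's body presses on something with over 40 N, if the wrist force passes 120 N, or if a joint passes its speed limit or range.

## Working session

There is one attempt and no reset: what is moved stays moved. The work goes in short steps, Python scripts to look and compute and a tool call to move; the robot and the scene stay as the last step left them, time stands still between calls to the robot, and variables do not carry over. Pictures are saved under pics/ and viewed, at most 10 in all, crops included, and the job is handed in when it is done.

Besides the shell and the picture viewer there is one more tool, called in YAML: its name, and indented under it one key for each argument. step_arm: Moves the arm, as the interface text tells. Shifts and turns lie within -1 to 1; 1 stands for 25 mm of shift or 0.12 rad of turn. Its arguments: {"type":"object","properties":{"delta_pos":{"type":"array"},"turn":{"type":"array"},"grip":{"type":"number"},"newtons":{"type":"number"}},"required":["delta_pos","turn"]}

```bash
mkdir -p pics; ls; python3 - <<'E'
from bench import *
import cv2,numpy as np
s=read_state();print(s)
for n in("top","scene"):
    c=camera(n);cv2.imwrite(f"pics/{n}0.png",c["image"][:,:,::-1]);np.savez(f"{n}0.npz",**c);print(c["mtx"],c["view"])
E
```

```text
pics
{'time': 0.0, 'joint_positions': array([-1.16660451,  0.3328657 , -0.06474348,  1.46095391,  0.0215974 ,
        1.34993113, -0.08851608]), 'joint_vel': array([ 1.53924201e-03, -7.59286931e-04,  1.66200530e-03, -7.76768120e-04,
        9.65101143e-05,  1.45446829e-03,  2.90003904e-04]), 'joint_torque': array([-6.16889301e-04, -6.23237014e+01,  2.43045663e-02, -3.89903784e+01,
       -6.13957574e-02,  3.97905672e-02,  1.43530228e-04]), 'ee_pos': array([0.25853442, 0.56857518, 0.22175191]), 'eef_rot': array([ 2.11757605e-01,  9.77321944e-01, -7.19774851e-04, -1.28716049e-04]), 'ft_force': array([-0.35771586, -0.99712542, -0.20617669]), 'torque': array([-0.03886863, -0.00039526,  0.02458885]), 'grip_force': 0.0, 'width': 0.08670316477740835}
[[416.48507013   0.         323.80658468]
 [  0.         416.48507013 203.37906012]
 [  0.           0.           1.        ]] [[-0.02640789 -0.99952929  0.01561493  0.02823091]
 [ 0.98600346 -0.02347185  0.1650644  -0.47918786]
 [-0.16462019  0.01975538  0.98615917 -0.63846198]
 [ 0.          0.          0.          1.        ]]
[[388.51060126   0.         318.99377157]
 [  0.         388.51060126 199.14242956]
 [  0.           0.           1.        ]] [[-0.62235319  0.78251553  0.01859997  0.30727725]
 [-0.55281117 -0.45623863  0.6973135   0.26037504]
 [ 0.55414467  0.42369301  0.71652489 -1.09230812]
 [ 0.          0.          0.          1.        ]]
```

View pics/top0.png

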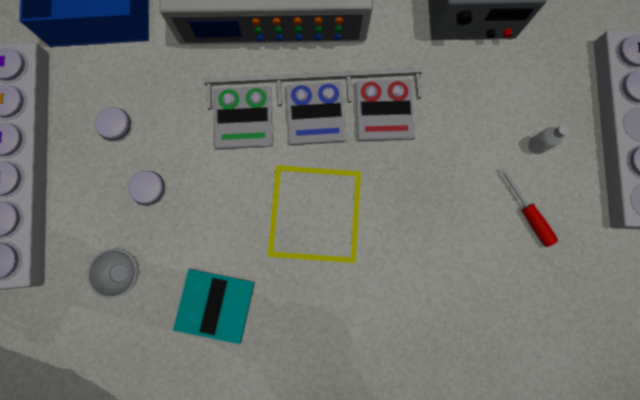

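View pics/scene0.png

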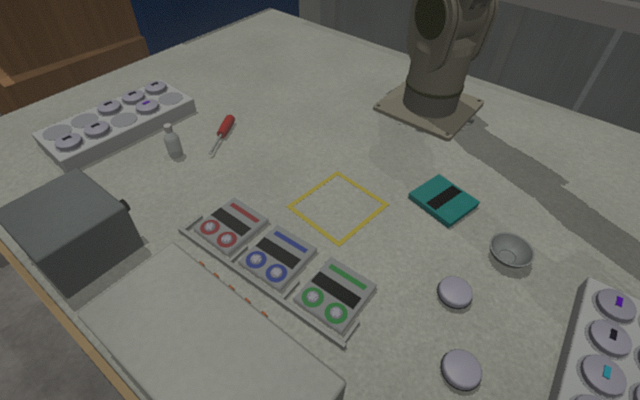

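The top view shows the green box on the left at about (243,115), blue at (316,111) and red at (385,108). The bay is centred near (315,214), and the turquoise decoy is at (214,305). The scene view agrees with this. Next I'll measure the poses.

```bash
cat > h.py <<'E'
import cv2,numpy as np
def world(c,uv,z):
    R,t=c["view"][:3,:3],c["view"][:3,3]; K=c["mtx"]
    uv=np.asarray(uv,float).reshape(-1,2)
    d=np.c_[(uv[:,0]-K[0,2])/K[0,0],-(uv[:,1]-K[1,2])/K[1,1],-np.ones(len(uv))]@R
    o=-R.T@t
    return (o+d*((z-o[2])/d[:,2])[:,None])[:,:2]
def blob(mask,c,z,roi=None):
    m=mask.astype(np.uint8)
    if roi: k=np.zeros_like(m);k[roi[1]:roi[3],roi[0]:roi[2]]=1;m*=k
    n,l,s,_=cv2.connectedComponentsWithStats(m)
    i=1+np.argmax(s[1:,4]); v,u=np.where(l==i)
    w=world(c,np.c_[u,v],z)
    r=cv2.minAreaRect((w*1000).astype(np.float32))
    return r, s[i], cv2.boxPoints(r).round(1).tolist()
def hsv(c): return cv2.cvtColor(c["image"],cv2.COLOR_RGB2HSV).astype(int)
def yellow(c):
    H=hsv(c); return (abs(H[...,0]-28)<8)&(H[...,1]>130)&(H[...,2]>80)
def dark(c): return c["image"].max(2)<45
def green(c):
    H=hsv(c); return (abs(H[...,0]-65)<15)&(H[...,1]>110)
E
python3 - <<'E'
from h import *
c=np.load("top0.npz")
print("bay",blob(yellow(c),c,0))
for n,r in (("g",(205,80,278,152)),("b",(282,80,350,150)),("r",(352,78,420,145))): print(n,blob(dark(c),c,.016,r))
print("greenbar",blob(green(c),c,.016,(205,125,278,152)))
w=world(c,[[243,115]],.016);print(w)
c2=c["z_map"];print(c2[115,243],c2[214,315])
s=np.load("scene0.npz")
print("bay_s",blob(yellow(s),s,0))
print("g_s",blob(dark(s),s,.016,(295,258,377,330)))
# near edge green tray
E
```

```text
bay (((470.364501953125, 31.506935119628906), (149.0640869140625, 159.18479919433594), 84.37228393554688), array([ 268,  165,   93,   98, 1747], dtype=int32), [[383.79998779296875, -34.900001525878906], [542.2999877929688, -50.5], [556.9000244140625, 97.9000015258789], [398.5, 113.5]])
g (((643.3260498046875, 153.90658569335938), (23.381237030029297, 83.85258483886719), 1.7402769327163696), array([218, 108,  49,  15, 627], dtype=int32), [[630.4000244140625, 195.5], [632.9000244140625, 111.5999984741211], [656.2999877929688, 112.4000015258789], [653.7000122070312, 196.1999969482422]])
b (((648.5653686523438, 25.290485382080078), (23.200273513793945, 84.59992980957031), 2.590024948120117), array([292, 103,  49,  16, 610], dtype=int32), [[635.0999755859375, 67.0], [638.9000244140625, -17.5], [662.0999755859375, -16.399999618530273], [658.2000122070312, 68.0999984741211]])
r (((651.8919677734375, -97.33380126953125), (23.118988037109375, 84.07247924804688), 0.7570019960403442), array([362, 101,  48,  14, 604], dtype=int32), [[639.7999877929688, -55.5], [640.9000244140625, -139.5], [664.0
[... 357 characters left out ...]
188.39999389648438]])
[[0.64308438 0.15233921]]
0.7260262 0.71658915
bay_s (((468.65936279296875, 30.473594665527344), (146.9414520263672, 157.06442260742188), 84.32008361816406), array([287, 172, 102,  74, 651], dtype=int32), [[383.20001220703125, -34.900001525878906], [539.5, -50.400001525878906], [554.0999755859375, 95.80000305175781], [397.79998779296875, 111.4000015258789]])
g_s (((641.6763305664062, 153.01058959960938), (22.264829635620117, 84.29503631591797), 1.4996258020401), array([313, 273,  47,  35, 478], dtype=int32), [[629.4000244140625, 194.89999389648438], [631.7000122070312, 110.5999984741211], [653.9000244140625, 111.19999694824219], [651.7000122070312, 195.39999389648438]])
```

step_arm:
  delta_pos:
    - [0.64,-0.69,-0.15]
    - [0.64,-0.69,-0.15]
    - [0.64,-0.69,-0.15]
    - [0.64,-0.69,-0.15]
    - [0.64,-0.69,-0.15]
    - [0.64,-0.69,-0.15]
    - [0.64,-0.69,-0.15]
    - [0.64,-0.69,-0.15]
    - [0.64,-0.69,-0.15]
    - [0.64,-0.69,-0.15]
    - [0.64,-0.69,-0.15]
    - [0.64,-0.69,-0.15]
  turn: [0.16,0.16,0.16,0.16,0.16,0.16,0.16,0.16,0.16,0.16,0.16,0.16]
  grip: 0.5
  newtons: 20

```text
time: 1.3
ee_pos: [0.4511, 0.361, 0.1771]
eef_rot: [0.098, 0.995, -0.0, -0.0]
ft_force: [-0.4, -0.3, 0.0]
width: 0.0436
grip_force: 0.0
```

step_arm:
  delta_pos:
    - [0.7,-0.76,-0.3]
    - [0.7,-0.76,-0.3]
    - [0.7,-0.76,-0.3]
    - [0.7,-0.76,-0.3]
    - [0.7,-0.76,-0.3]
    - [0.7,-0.76,-0.3]
    - [0.7,-0.76,-0.3]
    - [0.7,-0.76,-0.3]
    - [0.7,-0.76,-0.3]
    - [0.7,-0.76,-0.3]
    - [0.6,-0.7,-0.3]
    - [0,0,0]
  turn: [0.18,0.18,0.18,0.18,0.18,0.18,0.18,0.18,0.18,0.18,0.1,0]

```text
time: 2.5
ee_pos: [0.6416, 0.1501, 0.0933]
eef_rot: [-0.014, 1.0, -0.001, -0.001]
ft_force: [-1.2, -0.3, 0.1]
width: 0.0434
grip_force: 0.0
```

```bash
python3 - <<'E'
from bench import *
from h import *
c=camera("wrist");cv2.imwrite("pics/w1.png",c["image"][:,:,::-1]);np.savez("w1.npz",**c)
s=read_state();print(s["ee_pos"],s["eef_rot"],s["ft_force"],s["joint_positions"])
R,t=c["view"][:3,:3],c["view"][:3,3]
for p in ([.643,.153,.016],[*s["ee_pos"][:2],.016]):
  q=R@p+t;print(q,c["mtx"][0,0]*q[0]/-q[2]+c["mtx"][0,2],c["mtx"][1,1]*q[1]/q[2]+c["mtx"][1,2])
E
```

```text
[0.64079726 0.15247587 0.0939262 ] [-1.43634240e-02  9.99896334e-01 -6.14148828e-04 -7.97959754e-04] [0.86856513 0.37610091 0.69502426] [-0.41731264  0.49801649  0.1534247   1.51786008 -0.07982059  1.13375204
  1.35122085]
[ 0.00239388 -0.00910251 -0.25103171] 327.32474618325364 219.41000016901657
[ 0.00193067 -0.00696833 -0.25043382] 326.7108468252653 216.57533476870373
```

View pics/w1.png

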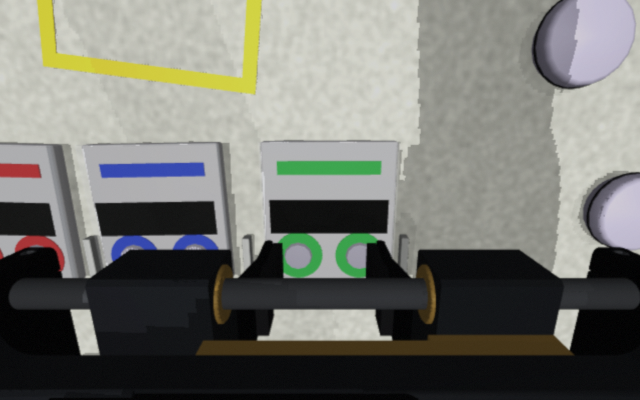

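The wrist view shows the green strip centred at about (329,216), where I predicted (327,219). The fingers are squared with it, so I'll go down.

step_arm:
  delta_pos:
    - [0.05,0,-0.5]
    - [0,0,-0.5]
    - [0,0,-0.5]
    - [0,0,-0.5]
    - [0,0,-0.4]
    - [0,0,-0.3]
    - [0,0,-0.2]
    - [0,0,-0.1]
    - [0,0,-0.1]
    - [0,0,-0.1]
    - [0,0,0]
  turn: [0,0,0,0,0,0,0,0,0,0,0]

```text
time: 3.65
ee_pos: [0.6425, 0.1545, 0.0165]
eef_rot: [-0.016, 1.0, 0.0, 0.001]
ft_force: [-3.4, 0.7, 8.8]
width: 0.0436
grip_force: 4.4
```

step_arm:
  delta_pos:
    - [0,0,-0.08]
    - [0,0,0]
    - [-0.1,-0.003,0]
    - [-0.2,-0.007,0]
    - [-0.3,-0.01,0]
    - [-0.3,-0.01,0]
    - [-0.3,-0.01,0]
    - [-0.3,-0.01,0]
    - [-0.3,-0.01,0]
    - [-0.2,-0.007,0]
    - [0,0,0]
  turn: [0,0,0,0,0,0,0,0,0,0,0]

```text
time: 4.75
ee_pos: [0.5951, 0.1535, 0.0165]
eef_rot: [-0.016, 1.0, 0.001, 0.004]
ft_force: [0.8, -0.2, 15.7]
width: 0.0435
grip_force: 7.7
```

```bash
python3 - <<'E'
from bench import *
from h import *
s=read_state();print(s["ee_pos"],s["eef_rot"],s["ft_force"])
c=camera("wrist");cv2.imwrite("pics/w2.png",c["image"][:,:,::-1])
print(blob(green(c),c,.016,(200,100,460,230)), blob(dark(c),c,.016,(250,185,400,240)))
E
```

```text
[0.5950872  0.15345249 0.01647709] [-0.01571682  0.99986908  0.00104194  0.00370359] [ 0.77758726 -0.24729622 15.70582775]
(((556.5477294921875, 151.810791015625), (9.422971725463867, 73.55680084228516), 1.368706464767456), array([ 247,  180,  150,   20, 2774], dtype=int32), [[551.0, 188.5], [552.7000122070312, 114.9000015258789], [562.0999755859375, 115.19999694824219], [560.4000244140625, 188.6999969482422]]) (((581.6617431640625, 153.99215698242188), (1.6510536670684814, 76.77765655517578), 1.7823418378829956), array([250, 236, 150,   4, 533], dtype=int32), [[579.5999755859375, 192.3000030517578], [582.0, 115.5999984741211], [583.7000122070312, 115.5999984741211], [581.2999877929688, 192.39999389648438]])
```

View pics/w2.png

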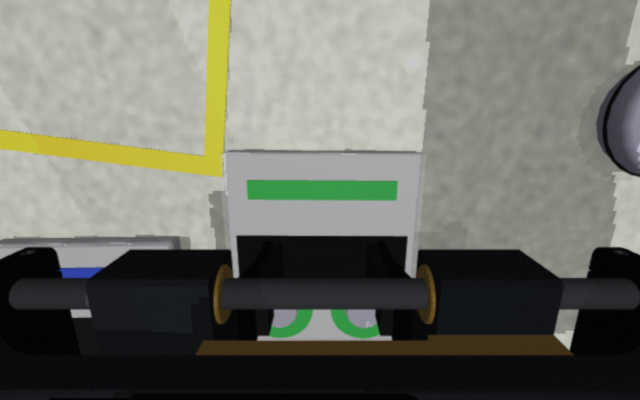

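The box follows without slipping: the bar moved 49 mm and the TCP about 48 mm. I'll keep drawing straight until it clears the neighbours.

step_arm:
  delta_pos:
    - [-0.2,-0.007,0]
    - [-0.3,-0.01,0]
    - [-0.35,-0.012,0]
    - [-0.35,-0.012,0]
    - [-0.35,-0.012,0]
    - [-0.35,-0.012,0]
    - [-0.35,-0.012,0]
    - [-0.35,-0.012,0]
    - [-0.3,-0.01,0]
    - [-0.2,-0.007,0]
    - [-0.1,0,0]
    - [0,0,0]
  turn: [0,0,0,0,0,0,0,0,0,0,0,0]

```text
time: 6.0
ee_pos: [0.5159, 0.1511, 0.0164]
eef_rot: [-0.016, 1.0, 0.001, 0.004]
ft_force: [3.0, -0.9, 16.9]
width: 0.0436
grip_force: 8.3
```

```bash
python3 - <<'E'
from bench import *
from h import *
s=read_state();print(s["ee_pos"],s["eef_rot"],s["ft_force"])
c=camera("wrist")
print(blob(green(c),c,.016,(200,100,460,230))[0])
E
```

```text
[0.51586442 0.15111914 0.01642407] [-0.01565549  0.99986772  0.00138218  0.00418887] [ 2.99765589 -0.94199469 16.93986707]
((477.4697570800781, 149.7476348876953), (9.473566055297852, 73.53102111816406), 1.082958459854126)
```

step_arm:
  delta_pos:
    - [-0.08,-0.2,0]
    - [-0.12,-0.3,0]
    - [-0.12,-0.3,0]
    - [-0.12,-0.3,0]
    - [-0.12,-0.3,0]
    - [-0.12,-0.3,0]
    - [-0.12,-0.3,0]
    - [-0.12,-0.3,0]
    - [-0.12,-0.3,0]
    - [-0.12,-0.3,0]
    - [-0.12,-0.3,0]
    - [-0.12,-0.3,0]
  turn: [0,-0.08,-0.08,-0.08,-0.08,-0.08,-0.08,-0.08,-0.08,-0.08,-0.08,-0.08]

```text
time: 7.25
ee_pos: [0.4812, 0.065, 0.0164]
eef_rot: [0.036, 0.999, 0.002, 0.004]
ft_force: [2.0, 5.8, 17.5]
width: 0.0436
grip_force: 9.0
```

step_arm:
  delta_pos:
    - [-0.12,-0.3,0]
    - [-0.12,-0.3,0]
    - [-0.1,-0.3,0]
    - [-0.06,-0.2,0]
    - [0,-0.1,0]
    - [0,0,0]
    - [0,0,0]
  turn: [-0.08,-0.04,0,0,0,0,0]

```text
time: 7.95
ee_pos: [0.471, 0.0346, 0.0164]
eef_rot: [0.044, 0.999, 0.002, 0.004]
ft_force: [-0.4, 6.1, 22.3]
width: 0.0436
grip_force: 11.2
```

```bash
python3 - <<'E'
from bench import *
from h import *
s=read_state();print(s["ee_pos"],s["eef_rot"],s["ft_force"])
c=camera("wrist");cv2.imwrite("pics/w3.png",c["image"][:,:,::-1])
print(blob(green(c),c,.016,(200,100,460,230)))
print(blob(yellow(c),c,0))
E
```

```text
[0.4709605  0.03457442 0.01635768] [0.04364759 0.9990377  0.00171896 0.00394991] [-0.35746099  6.10049306 22.32192798]
(((432.6062316894531, 37.77452850341797), (73.53398132324219, 9.470215797424316), 84.2835693359375), array([ 248,  180,  150,   21, 2780], dtype=int32), [[424.20001220703125, 1.7000000476837158], [433.70001220703125, 0.699999988079071], [441.0, 73.9000015258789], [431.6000061035156, 74.80000305175781]])
(((429.7317810058594, 35.29059600830078), (149.9145965576172, 83.31478881835938), 84.35054779052734), array([  169,    96,   298,   154, 10713], dtype=int32), [[380.8999938964844, -35.20000076293945], [463.79998779296875, -43.400001525878906], [478.6000061035156, 105.80000305175781], [395.70001220703125, 114.0]])
```

View pics/w3.png

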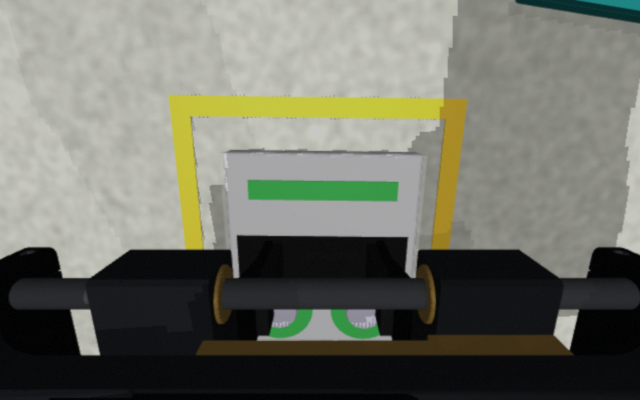

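The box is in the bay, square to within 0.1° and about 3 mm off centre. One small nudge, then I'll lift.

step_arm:
  delta_pos:
    - [-0.08,-0.11,0]
    - [0,0,0]
    - [0,0,0.1]
    - [0,0,0.1]
    - [0,0,0.2]
    - [0,0,0.4]
    - [0,0,0.8]
    - [0,0,1]
    - [0,0,1]
    - [0,0,1]
    - [0,0,1]
    - [0,0,0]
  turn: [0,0,0,0,0,0,0,0,0,0,0,0]

```text
time: 9.2
ee_pos: [0.4667, 0.03, 0.1568]
eef_rot: [0.044, 0.999, 0.001, 0.003]
ft_force: [0.7, -0.1, -0.2]
width: 0.0435
grip_force: 0.0
```

step_arm:
  delta_pos:
    - [0,0.9,0.4]
    - [0,0.9,0.4]
    - [0,0.9,0.4]
    - [0,0.9,0.4]
    - [0,0.9,0.4]
    - [0,0.9,0.4]
    - [0,0.9,0.2]
    - [0,0.9,0]
    - [0,0.9,0]
    - [0,0.9,0]
    - [0,0.9,0]
    - [0,0,0]
  turn: [0,0,0,0,0,0,0,0,0,0,0,0]

```text
time: 10.4
ee_pos: [0.4637, 0.2803, 0.2175]
eef_rot: [0.042, 0.999, 0.0, -0.001]
ft_force: [0.2, -0.6, -0.2]
width: 0.0435
grip_force: 0.0
```

```bash
python3 - <<'E'
from bench import *
from h import *
s=read_state();print(s["time"],s["ee_pos"],s["ft_force"])
c=camera("top");cv2.imwrite("pics/t4.png",c["image"][:,:,::-1])
print("bay",blob(yellow(c),c,0))
for n,r in (("g",(275,180,352,250)),("b",(282,80,350,150)),("r",(352,78,420,145))): print(n,blob(dark(c),c,.016,r)[::2])
E
```

```text
10.4 [0.46371392 0.28025369 0.21745912] [ 0.17143835 -0.60747728 -0.21903169]
bay (((470.303955078125, 31.512901306152344), (149.0640869140625, 159.3065185546875), 84.37228393554688), array([ 268,  165,   93,   98, 1758], dtype=int32), [[383.70001220703125, -34.79999923706055], [542.2999877929688, -50.5], [556.9000244140625, 97.9000015258789], [398.29998779296875, 113.5]])
g (((470.33642578125, 31.110172271728516), (84.17196655273438, 22.911184310913086), 84.16998291015625), [[454.70001220703125, -9.600000381469727], [477.5, -11.899999618530273], [486.0, 71.80000305175781], [463.20001220703125, 74.0999984741211]])
b (((648.6790161132812, 25.313589096069336), (22.743520736694336, 84.34799194335938), 2.5907342433929443), [[635.4000244140625, 66.9000015258789], [639.2000122070312, -17.299999237060547], [661.9000244140625, -16.299999237060547], [658.0999755859375, 68.0]])
r (((651.9012451171875, -97.33354187011719), (22.4600830078125, 83.93152618408203), 0.3067359924316406), [[640.4000244140625, -55.400001525878906], [640.9000244140625, -139.39999389648438], [663.4000244140625, -139.1999969482422], [662.9000244140625, -55.29999923706055]])
```

View pics/t4.png

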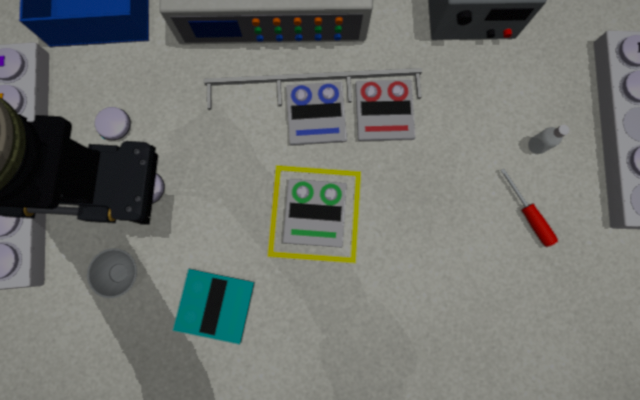

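The green box now sits centred at (315,212), inside the tape and square with it, bar end toward the robot. Blue and red haven't moved, and the arm is clear.

```bash
python3 -c "
from bench import *
print(close_job())"
```

```text
the job is handed in; nothing more can be done
None
```

The green box is wholly inside the yellow bay, centred to under 1 mm and square to about 0.2° by the top camera, with the same end toward you; red and blue stayed in place, and I handed the job in at about 10.5 s of the 34 s allowed.

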